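# Gauge a test sieve on its deck and lock it with the keeper strap

## Robot

A 7-joint arm with a two-finger parallel gripper is mounted at the origin on a cart in front of the work surface, level with it; the furniture and walls round the work are solid. World frame = base frame: x ahead of the robot, y to its left, z up, the work surface at z = 0. Lengths are in m, angles in rad, forces in N, time in s.
With the tool pointing down it reaches from about 0.375 to 0.925 m from the base axis. Payload 3.1 kg.
Tool frame: the origin (TCP) lies at the centre of the arm's flange, where the gripper is bolted on; the fingertips stand 173 mm ahead of it and the grasp point (between the pads) lies 155 mm ahead of it (bot.grip_point_offset is the distance from the TCP to the grasp point, in m); z points along the fingers, y is the line along which they close (so a half turn about z gives the same grasp; the last joint's range is limited). The gripper opens to 85 mm and grips with 20 to 120 N. Pads are 22 mm wide; open, the fingers measure 114 mm over their backs; the gripper's body (76 mm by 85 mm) begins 54 mm behind the grasp point. The pads swing forward as they close: fully open they stand 13 mm farther back than shut.
Start: joints at [1.16, 0.383, 0.044, 1.598, -0.018, 1.161, -0.05], TCP at [0.2, -0.618, 0.405] pointing down, gripper open.
Joint ranges: [-2.61, 2.61], [-0.41, 2.15], [-1.48, 1.57], [0, 2.5], [-1.57, 4.71], [0.05, 1.97], [-2.85, 2.85]. Speed limits (rad/s): [2.79, 2.79, 3.14, 3.14, 3.14, 3.14, 3.14].

## Interface

Orientations are given as [roll, pitch, yaw] about the fixed x, y, z axes, in that order (R = Rz(yaw) Ry(pitch) Rx(roll)).
In Python, from cell import bot gives the robot as it stands. The module is installed in compiled form; this text tells all that it offers.
- The arm moves only by the shell command python3 -m creep 'ROWS' [FORCE]. ROWS is JSON, a list of rows, each a list of 3 entries, a list of its own where there are three numbers: the opening, from 0 (shut) to 1 (fully open), then the shift along the tool's x, y, z in units of 0.3 m (1.0 is 0.3 m), then the turn, a rotation vector about the tool's x, y, z in units of pi rad (1.0 is pi rad). In form: [[hand, [x, y, z], [ax, ay, az]], ...]. A call has 1 to 5 rows; each row shifts and turns the commanded pose from where the row before left it, along the tool's axes as they then stand; what a row does not reach is not made up. A row lasts 1/8 s, in which the tool goes at most 62.5 mm and 10.7 degrees, less where a joint would pass 70% of its speed; a pose out of reach is approached as far as the arm can. A call with a number of a shift or a turn outside -1 to 1 is refused whole. A call with a gripper value outside its range is refused whole. The fingers move at their own pace and stop on an object; FORCE is the grip in N (left out, the last holds). Time passes only in rows, so rows that do not move let the fingers close. It gives the time, the measured TCP pose, the force, the opening and the grip force at its end, in the units of the state.
- bot.get_obs(): the state, without advancing time (a new reading comes with each control period).
- bot.read_camera(name): name is "side" or "top" or "wrist"; returns a dict with "img" (420x560x3 uint8, red, green, blue), "z_map" (420x560 float32, m along the optical axis (not along the pixel's ray), 0 where there is no reading), "fx", "fy", "cx", "cy" (pixels), "eye" and "orientation" of the camera in the world; the wrist camera has in their place "tool_from_camera" (4x4, takes a point from camera to tool coordinates, whose origin is the TCP and whose axes are the flange's). Camera axes: x right, y down, z forward; pixel columns grow to the right and rows downward; lengths in m; the calibration is good to about 2 mm. A picture is of the moment at which its call begins: read the wrist's pose just before it.
- bot.finish_job(): hands the job in; it is judged then, once.
Trained networks look in the newest picture that a camera, given by its name, has taken for a name from the list of things; names that differ only in an ending like _2 or _b are one class to them, and where a whole thing is asked for, a point or a joint stands for the part that bears it (a point fixed in the world has none). Each returns a list of dicts, best first, with "p" (0 to 1); they miss things now and then, are a little off and sometimes report something else, mostly with a low value. They report only what shows in the picture. A call takes as long as a camera call. They do not tell look-alikes from the thing itself.
- bot.regions_of(query, camera): "pixels" (420x560 bool, what is visible of it) and "uv" ([column, row] in pixels, amid what is visible of it).
The state is a dict: "time": time; "q": joint angles; "dq": joint speeds; "joint_efforts": joint torques, N m; "ee_pos": TCP position; "eef_rot": TCP orientation; "force": force on the tool from outside, world axes, zero at the start; "ft_torque": the same for the moment, N m; "width": finger opening in m; "grip_force": force on a finger pad.
Only numpy, scipy, OpenCV 4.12 (cv2) and the standard library are available. Lean on these libraries where they do the work, as an engineer would, in place of code of your own. Each camera call takes 0.05 s, during which the arm holds its last target. There are 200 camera calls.

## Task

Flip the red gauge leaf fully down, slide the test sieve (never lifting it) back against the fence and along it until it touches the leaf, then flip the leaf up out of the way again without shifting the sieve. Press the yellow keeper strap's tail down so that its nose tips up, push it forward with the nose passing over the stud's T-head until its oblong eye clears the head, and let it come down level with the nose on the sieve's rim. Then draw it back so that the front of the eye is tucked well under the head and the strap cannot lift off, and leave the other things on the bench alone.

Things in the scene. Friction and masses are not known exactly. Their poses are not given: they have to be found in the camera images.
- deck: Fixed aluminium board 155 x 450 x 10 mm on the bench, carrying stud, channel, fence and leaf. Origin: in its underside on the stud's axis; z up, +y along the board from the keeper's channel to the sieve, +x to the fence. The board spans x -75 to 80, y -250 to 200, top z 10. 'Deck' numbers elsewhere are mm in this frame. It and its yaw vary.
- stud_head (a point): Top centre of the stud's T-head, deck (0, 0, 73). The head is a bar 56 mm long in deck y (-28 to 28), 11 mm wide in x, 5 mm thick (z 68 to 73), on a round neck 10 mm thick.
- track (a point): Middle of the keeper's track, deck (0, -151.5, 22). The track's top is z 22, y -245 to -8; channel walls (y -245 to -40) with inner faces at x -26 and 26, tops at z 56, keep the strap in line with the stud. At deck y -58 to -38 a black rubber nose rest, 14 mm wide, top z 40, carries the strap's nose at the start.
- fence (a point): Top edge of the fence's face, deck (38.5, 100, 52). Fence: along deck y from 5 to 195, 10 mm thick, top z 52. Behind it at y 18 to 48 stand two hinge posts (to z 62, x to 65).
- sieve: Steel test sieve, loose, 77 mm diameter at the rim (about 73 lower down), 40 mm high, 0.21 kg. Origin: centre of its underside. It starts on the deck (z 10), 8 to 28 mm short of the fence and farther along +y than the leaf. Touching fence and leaf its origin is at deck x 0, y 75 (within 1 mm).
- gauge_leaf (a joint): Red gauge leaf. Value in rad: 0 = down, its arm level over the deck; grows as it flips up and back; 1.57 = upright, limit 2.2, starts about 1.8 to 2.1. Stiff hinge (0.05 N m): stays where left. Arm 70 mm long, 10 mm high, with a plate near its end hanging to deck z 24 when down. It lies at deck y 31 to 37; the face at y 37 gauges the sieve.
- leaf_hinge (a point): Hinge centre of the leaf, deck (58, 34, 58); the axis is parallel to deck y.
- leaf_end (a point): Upper edge of the leaf's free end (70 mm from the hinge): deck (-12, 34, 63) when down. Upright or leaning back it can be pushed from behind (towards deck -x), then pressed down.
- lever_ball (a point): Black ball (r 6 mm) at the end of a steel thumb lever 45 mm long (r 4 mm) on the leaf's hinge rod, at deck y 3. With the leaf down it leans 30 degrees from upright towards -x (ball at deck x 35, z 97); pushing the lever to +x flips the leaf up. With the leaf up it points to +x, about level.
- keeper: Loose yellow strap, 0.3 kg, 50 wide, 188 long, 4 mm thick. Origin: centre of the eye in the underside; +y to the nose (as deck +y), z up. Eye 43 mm long in y (shorter than the head), 22 wide. Two round heel legs at its y -51.5 reach 28 mm below, slide on the track and are its rocking axis; nose-heavy (dark block), starts 0.09 rad nose-down. Level on track and rim: origin at deck z 50.
- tail_pocket (a point): Centre of the finger pocket's floor on the tail, keeper (0, -98.5, 4). Pocket: 46 mm long in y between two lugs (front 12, rear 18 mm high), open at the sides: press here, push the front lug, pull the rear lug low down; a few N. The tail ends at keeper y -126.5; pressed down till that end meets the track the strap tilts about 0.36 rad, right for passing the head (0.32 is the least).
- nose_tip (a point): Middle of the nose's lower front edge, keeper (0, 61.5, 0). Pushed forward until the eye's rear edge meets the neck (keeper origin at deck y 16) the eye is clear of the head and the nose can sink. Drawn back until the eye's front edge meets the neck, the origin is at deck y -16.5; locked anywhere from there to deck y 2.
- timer: White bench timer behind the deck, the nearer of two, 44 x 68 x 55 mm, bystander. Origin: centre of its underside.
- solvent_bottle: Amber bottle standing alone at the left, 47 mm diameter, 115 mm high, bystander. Origin: centre of its underside.
- beaker: Open steel beaker right of the deck, 68 mm diameter, 75 mm high, bystander. Origin: centre of its underside.
- brush: Flat brush with a wooden handle, 36 x 197 x 12 mm, bystander. Origin: centre of its underside.
There are look-alikes about, which are no part of the job. What is shaped like the sieve but green is not meant.

How it is judged:
By the outcome, as a careful person would: the job done as asked, in the order asked, and still so for the second after the job is handed in, with the robot touching nothing.
It also fails if it takes over 61 s, if anything falls off the work surface, if the arm or the gripper's body presses on something with over 40 N, if the wrist force passes 120 N, or if a joint passes its speed limit or range.

## Working session

There is one attempt and no reset: what is moved stays moved. The work goes in short steps, Python scripts to look and compute and a shell command to move; the robot and the scene stay as the last step left them, time stands still between calls to the robot, and variables do not carry over. Pictures are saved under pics/ and viewed, at most 10 in all, crops included, and the job is handed in when it is done.

```bash
mkdir -p pics; cat > h.py <<'E'
import numpy as np, cv2
from cell import bot
from scipy.spatial.transform import Rotation as R
def cam(n):
    o=bot.get_obs(); c=bot.read_camera(n)
    if n=="wrist":
        T=np.eye(4);T[:3,:3]=R.from_euler('xyz',o['eef_rot']).as_matrix();T[:3,3]=o['ee_pos']
        M=T@np.array(c['tool_from_camera'])
    else:
        M=np.eye(4);M[:3,3]=c['eye'];q=np.array(c['orientation'])
        M[:3,:3]=q if q.shape==(3,3) else (R.from_euler('xyz',q).as_matrix() if q.size==3 else R.from_quat(q).as_matrix())
    z=c['z_map'];v,u=np.mgrid[:420,:560]
    P=np.stack([(u-c['cx'])/c['fx']*z,(v-c['cy'])/c['fy']*z,z],-1)@M[:3,:3].T+M[:3,3]
    P[z==0]=np.nan
    return c['img'],P,M,c
def save(img,n): cv2.imwrite('pics/'+n,img[:,:,::-1])
E
python3 - <<'E'
from h import *
o=bot.get_obs();print({k:np.round(v,3).tolist() for k,v in o.items()})
for n in("top","side"):
    img,P,M,c=cam(n);save(img,n+'0.png');print(n,c['eye'],c['orientation'],c['fx'])
    for q in("deck","stud_head","track","fence","sieve","gauge_leaf","leaf_hinge","leaf_end","lever_ball","keeper","tail_pocket","nose_tip","timer","solvent_bottle","beaker","brush"):
        for d in bot.regions_of(q,n)[:3]:
            m=d['pixels'];print(q,round(d['p'],2),np.round(d['uv']),m.sum(),np.round(np.nanmedian(P[m],0),4), np.round(np.nanpercentile(P[m][:,2],95),3))
    np.savez(n+'0.npz',P=P,img=img,M=M)
E
```

```text
{'time': 0.0, 'q': [1.16, 0.384, 0.044, 1.6, -0.018, 1.161, -0.05], 'dq': [0.001, 0.0, -0.0, 0.001, -0.0, -0.001, 0.001], 'joint_efforts': [-0.001, -43.346, 1.024, -24.951, 0.011, 0.011, 0.0], 'ee_pos': [0.2, -0.618, 0.403], 'eef_rot': [-3.139, 0.0, 0.313], 'force': [-0.127, -0.977, 0.601], 'ft_torque': [0.056, 0.014, -0.03], 'grip_force': 0.0, 'width': 0.085}
top [ 0.30292157 -0.00474291  1.42329307] [-2.97048789  0.01360766 -1.56918492] 455.72576335498326
deck 0.75 [284. 216.] 5714 [0.5058 0.004  0.0119] 0.058
stud_head 0.79 [287. 222.] 5761 [0.505  0.004  0.0118] 0.058
track 0.86 [286. 220.] 5526 [ 0.5054 -0.0022  0.0119] 0.057
track 0.72 [277. 190.] 106 [0.5698 0.0311 0.0662] 0.135
fence 0.76 [287. 220.] 5501 [0.5043 0.004  0.0118] 0.057
sieve 0.94 [239. 228.] 468 [0.4751 0.1426 0.024 ] 0.049
sieve 0.86 [192. 280.] 521 [0.3193 0.2893 0.0139] 0.041
sieve 0.75 [233. 270.] 520 [0.3377 0.1629 0.0143] 0.04
gauge_leaf 0.59 [277. 193.] 119 [0.5743 0.0311 0.0658] 0.135
leaf_hinge 0.57 [286. 219.] 5562 [0.5047 0.004  0.0119] 0.058
leaf_end 0.5 [277. 196.] 82 [0.5655 0.028  0.0653] 0.133
l
[... 1119 characters left out ...]
. 280.] 660 [0.6664 0.3977 0.0688] 0.114
leaf_end 0.53 [269. 211.] 185 [0.5724 0.0566 0.1032] 0.127
lever_ball 0.61 [272. 213.] 176 [0.5691 0.0565 0.1055] 0.127
lever_ball 0.54 [210. 226.] 387 [0.7493 0.1165 0.0312] 0.052
keeper 0.94 [308. 203.] 458 [ 0.5244 -0.1341  0.0529] 0.069
tail_pocket 0.85 [306. 204.] 528 [ 0.5211 -0.1295  0.0526] 0.069
nose_tip 0.87 [308. 202.] 440 [ 0.5226 -0.1305  0.0529] 0.069
timer 0.66 [209. 225.] 396 [0.7493 0.1153 0.0312] 0.052
solvent_bottle 0.76 [177. 280.] 670 [0.6664 0.3975 0.0689] 0.114
beaker 0.62 [332. 175.] 373 [ 0.5147 -0.3704  0.0476] 0.072
brush 0.9 [261. 314.] 525 [0.4367 0.3523 0.0092] 0.013
brush 0.47 [176. 280.] 675 [0.666  0.3971 0.0644] 0.113
```

```bash
python3 - <<'E'
import cv2
a=cv2.imread('pics/top0.png')[100:320,140:450];b=cv2.imread('pics/side0.png')[150:340,150:420]
cv2.imwrite('pics/a.png',cv2.resize(a,(800,568),interpolation=2));
E
```

```text
(no output)
```

View pics/a.png

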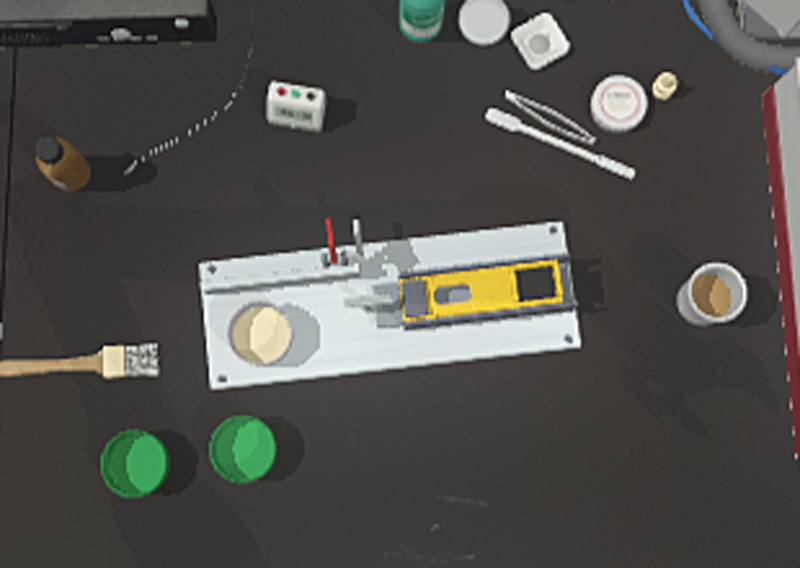

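The crop shows the cream/steel sieve on the board at crop (262,335), i.e. full image (239,228). The look-alikes are the two green sieves at full (192,280) and (233,270), which are not meant. The red leaf and lever are up at crop (330,245), and the yellow keeper is in its channel. The near timer at full (255,140) is the bystander.

```bash
cat >> h.py <<'E'
def deckfit(P,mask):
    import scipy.optimize as so
    Q=P[mask&(np.abs(P[...,2]-.010)<.006)]
    r=cv2.minAreaRect((Q[:,:2]*1000).astype(np.float32)); b=cv2.boxPoints(r)
    return r,b
E
python3 - <<'E'
from h import *
for n in("top","side"):
    img,P,M,c=cam(n)
    m=bot.regions_of("deck",n)[0]['pixels']
    print(deckfit(P,m))
    s=[d for d in bot.regions_of("sieve",n)]
    for d in s:
        Q=P[d['pixels']];Q=Q[Q[:,2]>.03]
        if len(Q)>5: print('sieve',d['uv'],cv2.minEnclosingCircle((Q[:,:2]*1000).astype(np.float32)),np.round(img[d['pixels']].mean(0)))
save(cv2.resize(img[150:340,150:420],(800,563),interpolation=2),'b.png')
E
```

```text
(((513.0026245117188, -12.7958984375), (157.61361694335938, 448.8130187988281), 6.555154800415039), array([[ 409.09286,  201.14699],
       [ 460.3292 , -244.73189],
       [ 616.91235, -226.73878],
       [ 565.676  ,  219.14009]], dtype=float32))
sieve [189.9, 279.0] ((319.740966796875, 285.3048400878906), 38.40723419189453) [ 51. 135.  73.]
sieve [231.3, 271.5] ((336.5680847167969, 160.37362670898438), 38.023990631103516) [ 59. 150.  84.]
(((512.113525390625, -10.053131103515625), (155.48216247558594, 455.72296142578125), 6.648698806762695), array([[ 408.51312,  207.27493],
       [ 461.2774 , -245.38315],
       [ 615.7139 , -227.3812 ],
       [ 562.94965,  225.27689]], dtype=float32))
sieve [319.4, 312.9] ((320.26055908203125, 287.3503112792969), 39.363040924072266) [ 45. 131.  60.]
sieve [286.7, 258.8] ((472.15618896484375, 140.73023986816406), 41.13052749633789) [206. 202. 184.]
```

View pics/b.png

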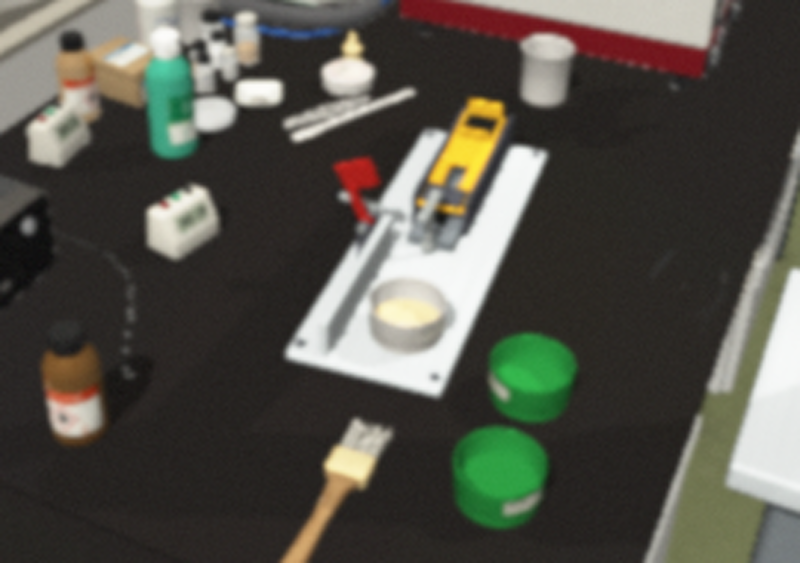

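```bash
python3 -m creep '[[0,[0,0,0],[0,0,0.0315]],[0,[0,0,0],[0,0,0.0315]],[0,[0.088,-0.158,0],[0,0,0]],[0,[0.088,-0.158,0],[0,0,0]],[0,[0.088,-0.158,0],[0,0,0]]]' 40
python3 -m creep '[[0,[0.088,-0.158,0],[0,0,0]],[0,[0.088,-0.158,0],[0,0,0]],[0,[0.088,-0.158,0],[0,0,0]],[0,[0.088,-0.158,0],[0,0,0]],[0,[0.088,-0.158,0],[0,0,0]]]'
python3 -m creep '[[0,[0.088,-0.158,0],[0,0,0]],[0,[0.088,-0.158,0],[0,0,0]],[0,[0.088,-0.158,0],[0,0,0]],[0,[0,0,0],[0,0,0]],[0,[0,0,0],[0,0,0]]]'
python3 - <<'E'
from h import *
img,P,M,c=cam("wrist");save(img,'w0.png');print(np.round(c['tool_from_camera'],3),c['fx']);np.savez('w0.npz',P=P,img=img,M=M)
for q in("deck","sieve","gauge_leaf","leaf_end","lever_ball","keeper"):
    for d in bot.regions_of(q,"wrist")[:2]:
        m=d['pixels'];print(q,round(d['p'],2),np.round(d['uv']),m.sum(),np.round(np.nanmedian(P[m],0),4))
E
```

```text
time: 2.62
ee_pos: [0.263, -0.4666, 0.4048]
eef_rot: [3.141, -0.0, 0.115]
force: [-0.2, -0.0, 0.0]
width: 0.0004
grip_force: 0.0
time: 3.25
ee_pos: [0.3668, -0.2158, 0.4051]
eef_rot: [3.141, -0.001, 0.115]
force: [0.7, 0.1, -0.3]
width: -0.0001
grip_force: 0.0
time: 3.88
ee_pos: [0.4286, -0.0676, 0.4047]
eef_rot: [3.141, 0.0, 0.115]
force: [-0.8, 0.3, 0.2]
width: 0.0
grip_force: 0.0
[[-0.001 -0.947 -0.322  0.082]
 [ 1.    -0.001  0.    -0.   ]
 [-0.    -0.322  0.947  0.03 ]
 [ 0.     0.     0.     1.   ]] 371.24985053350997
deck 0.97 [222.  64.] 50775 [ 0.5085 -0.004   0.0111]
sieve 0.95 [ 52. 227.] 5773 [0.334  0.1625 0.0158]
sieve 0.42 [222.  69.] 51784 [ 0.5076 -0.0045  0.0111]
keeper 0.66 [380.  69.] 14168 [ 0.5229 -0.1359  0.0548]
keeper 0.32 [223.  68.] 51632 [ 0.5077 -0.0044  0.0111]
```

View pics/w0.png

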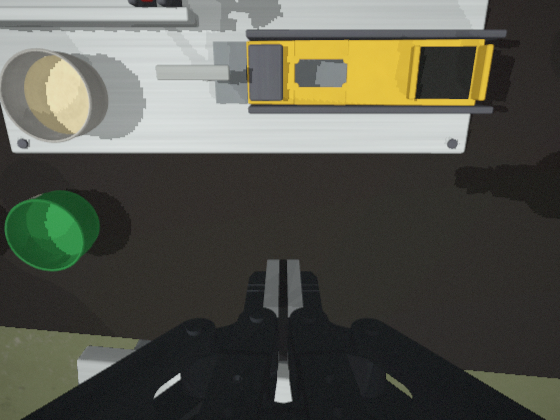

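The wrist view shows the steel sieve at (53,95), T-head at (157–228,72), keeper (250–490,72) in its channel, and the board's front edge at row 152; a green look-alike sieve is off the board at (52,230).

```bash
cat >> h.py <<'E'
def todeck(P,o,yaw):  # mm
    c,s=np.cos(yaw),np.sin(yaw); d=(P[...,:2]-o)*1000
    return np.stack([d[...,0]*c+d[...,1]*s,-d[...,0]*s+d[...,1]*c,P[...,2]*1000],-1)
E
python3 - <<'E'
from h import *
d=np.load('w0.npz');P=d['P'];img=d['img'].astype(int)
# front edge line (image rows ~152), deck z=.01 points last per column
row=[];
for u in range(40,450,10):
    col=P[120:175,u,2]; k=np.where(np.abs(col-.010)<.005)[0]
    row.append(P[120+k.max(),u,:2])
row=np.array(row); l=cv2.fitLine(row.astype(np.float32),cv2.DIST_HUBER,0,.01,.01).ravel(); 
yaw=np.arctan2(-l[0]*np.sign(l[1]),abs(l[1]));print('front edge',l,yaw)
H=P[60:85,150:232];h=H[(H[...,2]>.068)&(H[...,2]<.079)]
print('head',len(h),np.median(h[:,2]),cv2.minAreaRect((h[:,:2]*1000).astype(np.float32)))
r=cv2.minAreaRect((h[:,:2]*1000).astype(np.float32));o=np.array(r[0])/1000
D=todeck(P,o,yaw)
print('front edge x (exp -75)',np.median(todeck(np.c_[row,row[:,0]*0],o,yaw)[:,0]))
S=D[40:150,0:115];s=S[(S[...,2]>42)&(S[...,2]<56)&(np.abs(S[...,0]+20)<80)];s=s[s[:,1]>60]
print('sieve',len(s),cv2.minEnclosingCircle(s[:,:2].astype(np.float32)),np.percentile(s[:,2],[5,50,95]))
F=D[5:28,60:185];f=F[(F[...,2]>46)&(F[...,2]<58)];print('fence x',np.percentile(f[:,0],[2,50,98]),np.median(f[:,2]),f[:,1].min())
y=(img[...,0]>150)&(img[...,2]<80)&(img[...,0]-img[...,2]>90)&np.isfinite(P[...,2])
y[:,:240]=0
K=D[y];print('keeper',K.min(0),np.percentile(K,[1,99],axis=0))
for a in range(-230,-30,6):
    b=K[(K[:,1]>a)&(K[:,1]<a+6)&(abs(K[:,0])<15)]
    if len(b): print(a+3,np.round(np.median(b[:,2]),1),end=' | ')
np.save('deck.npy',[*o,yaw])
E
```

```text
front edge [ 0.11410704 -0.99346846  0.43214583 -0.00560313] 0.114356115
head 1094 0.0736820958412932 ((505.0681457519531, 10.89130973815918), (10.194265365600586, 56.08478927612305), 6.600347995758057)
front edge x (exp -75) -74.3382018588881
sieve 1581 ((-19.534116744995117, 130.9810333251953), 38.753761291503906) [42.68041407 48.74340615 51.09889062]
fence x [38.53960221 42.95246276 48.36623361] 52.565673839371 7.110940579427896
keeper [ -26.30550278 -265.24331541    0.53394559] [[ -25.05059551 -223.31952049   44.12491853]
 [  24.3496097   -46.35891005   79.38049846]]
-227 78.0 | -221 74.8 | -173 67.9 | -167 56.5 | -161 55.5 | -155 54.9 | -149 54.3 | -143 53.9 | -137 53.4 | -131 52.8 | -125 52.2 | -119 51.9 | -113 51.1 | -107 50.6 | -101 50.1 | -95 49.8 | -89 49.0 | -83 48.6 | -77 47.9 | -71 47.5 | -41 44.5 |
```

```bash
cat >> h.py <<'E'
def tip():
    o=bot.get_obs();g=np.load('deck.npy');T=R.from_euler('xyz',o['eef_rot']).as_matrix()
    p=np.array(o['ee_pos'])+T[:,2]*.173
    f=R.from_euler('z',-g[2]).apply(o['force'])
    print('t',round(o['time'],2),'tip deck',np.round(todeck(p,g[:2],g[2]),1),'yaw',np.round(o['eef_rot'],3),'F deck',np.round(f,1))
def red(n="wrist"):
    img,P,M,c=cam(n);g=np.load('deck.npy');D=todeck(P,g[:2],g[2]);i=img.astype(int)
    m=(i[...,0]>110)&(i[...,1]<70)&(i[...,2]<70)&(D[...,2]>15)&(abs(D[...,1]-34)<25)&(abs(D[...,0]-40)<80)
    K=D[m];print('red n',len(K)); 
    if len(K): print('pct',np.round(np.percentile(K,[2,50,98],axis=0),1).tolist())
    return img,D,K
E
cat > t.py <<'E'
from h import *
tip()
E
python3 -m creep '[[0,[0.167,-0.086,0.043],[0,0,0]],[0,[0.167,-0.086,0.043],[0,0,0]],[0,[0.167,-0.086,0.043],[0,0,0]],[0,[0.167,-0.086,0.043],[0,0,0]],[0,[0,0,0],[0,0,0]]]' >/dev/null; python3 t.py
python3 - <<'E'
from h import *
img,D,K=red("side")
e=np.argsort(-K[:,2])[:15]; print(np.round(K[e].mean(0),1))
E
```

```text
t 4.85 tip deck [117.1  38.1 177.1] yaw [-3.137e+00  3.000e-03  1.190e-01] F deck [-1.5  0.4  0. ]
red n 148
pct [[50.2, 34.7, 62.9], [68.7, 39.1, 110.5], [89.5, 42.9, 132.0]]
[ 65.6  38.1 129. ]
```

```bash
python3 -m creep '[[0,[0,0.007,0.128],[0,0,0]],[0,[0,0.007,0.128],[0,0,0]],[0,[-0.06,0,0],[0,0,0]],[0,[-0.06,0,0],[0,0,0]],[0,[-0.06,0,0],[0,0,0]]]' >/dev/null; python3 t.py
python3 -m creep '[[0,[-0.06,0,0],[0,0,0]],[0,[-0.05,0,0],[0,0,0]],[0,[0,0,0.01],[0,0,0]],[0,[0,0,0],[0,0,0]]]' >/dev/null; python3 t.py
python3 - <<'E'
from h import *
img,D,K=red("side")
E
```

```text
t 5.53 tip deck [ 61.5  27.8 104.6] yaw [ 3.14e+00 -3.00e-03  1.12e-01] F deck [ 1.2 -0.7 -0.4]
t 6.03 tip deck [ 28.5  29.7 100.3] yaw [ 3.141 -0.     0.114] F deck [-0.1 -0.5  0.7]
red n 100
pct [[-11.4, 35.3, 62.5], [8.7, 39.5, 81.5], [56.6, 43.4, 101.5]]
```

```bash
python3 -m creep '[[0,[-0.02,-0.005,0.031],[0,0,0]],[0,[-0.02,-0.005,0.031],[0,0,0]],[0,[-0.02,0,0.031],[0,0,0]],[0,[-0.02,0,0.025],[0,0,0]],[0,[0,0,0],[0,0,0]]]' >/dev/null; python3 t.py
python3 -m creep '[[0,[0,0,0.005],[0,0,0]],[0,[0,0,0],[0,0,0]]]' >/dev/null; python3 t.py
python3 - <<'E'
from h import *
img,D,K=red("side")
E
```

```text
t 6.7 tip deck [ 7.4 34.6 66.8] yaw [-3.141 -0.006  0.116] F deck [1.7 2.2 9.4]
t 6.95 tip deck [ 7.5 34.5 66.5] yaw [ 3.142 -0.005  0.116] F deck [-2.3  1.7 18.2]
red n 89
pct [[-9.4, 35.8, 32.0], [5.7, 39.1, 52.8], [56.9, 43.3, 65.9]]
```

```bash
python3 -m creep '[[0,[0,0,-0.167],[0,0,0]],[0,[-0.1,-0.108,0],[0,0,0]],[0,[-0.1,-0.108,0],[0,0,0]],[0,[-0.1,-0.108,0],[0,0,0]],[0,[0,0,0],[0,0,0]]]' >/dev/null; python3 t.py
python3 -m creep '[[0,[0,0,0.15],[0,0,0]],[0,[0,0,0.15],[0,0,0]],[0,[0,0,0],[0,0,0]]]' >/dev/null; python3 t.py
python3 -m creep '[[0,[0.03,0,0],[0,0,0]],[0,[0.02,0,0],[0,0,0]],[0,[0.02,0,0],[0,0,0]],[0,[0.02,0,0],[0,0,0]],[0,[0,0,0],[0,0,0]]]' >/dev/null; python3 t.py
```

```text
t 7.62 tip deck [-89.6 132.2 112.2] yaw [3.14  0.004 0.121] F deck [ 0.1 -0.7 -0.7]
t 8.0 tip deck [-89.7 128.8  20.2] yaw [3.14  0.01  0.114] F deck [-0.5 -0.   0.3]
t 8.62 tip deck [-57.2 130.4  24. ] yaw [-3.141e+00 -2.000e-03  1.150e-01] F deck [ 0.2  0.7 -0.7]
```

```bash
python3 -m creep '[[0,[0.012,0,0],[0,0,0]],[0,[0.01,0,0],[0,0,0]],[0,[0,0,0],[0,0,0]]]' >/dev/null; python3 t.py
python3 -m creep '[[0,[0.006,0,0],[0,0,0]],[0,[0.004,0,0],[0,0,0]],[0,[0,0,0],[0,0,0]]]' >/dev/null; python3 t.py
python3 - <<'E'
from h import *
g=np.load('deck.npy')
for n in("wrist","top"):
  img,P,M,c=cam(n);D=todeck(P,g[:2],g[2])
  m=(D[...,2]>46)&(D[...,2]<54)&(D[...,0]>-42)&(D[...,0]<36)&(D[...,1]>70)&(D[...,1]<185)
  if m.sum()>10:print(n,m.sum(),cv2.minEnclosingCircle(D[m][:,:2].astype(np.float32)),np.percentile(D[m],[1,99],axis=0)[:,:2])
E
```

```text
t 9.0 tip deck [-51.6 130.4  23.4] yaw [-3.141 -0.     0.115] F deck [-1.1  0.1 -0.7]
t 9.38 tip deck [-48.6 130.4  23.5] yaw [-3.141 -0.     0.115] F deck [-0.4  0.5 -0.3]
wrist 6642 ((-2.8949766159057617, 131.1110382080078), 40.61848449707031) [[-39.1363709   93.74755175]
 [ 35.7369217  168.44369985]]
top 13 ((9.856047630310059, 106.69529724121094), 24.288965225219727) [[-11.80096462  94.19681866]
 [ 32.53523479 114.81404701]]
```

```bash
for i in 1; do python3 -m creep '[[0,[0.007,0,0],[0,0,0]],[0,[0,0,0],[0,0,0]]]' >/dev/null; python3 t.py; python3 -m creep '[[0,[0.007,0,0],[0,0,0]],[0,[0,0,0],[0,0,0]]]' >/dev/null; python3 t.py; done
```

```text
t 9.72 tip deck [-47.7 130.3  23.3] yaw [3.141e+00 2.000e-03 1.150e-01] F deck [-3.4  0.   2.5]
t 9.97 tip deck [-47.7 130.2  22.9] yaw [3.14  0.006 0.115] F deck [-6.8 -0.5  4.8]
```

```bash
python3 -m creep '[[0,[-0.07,0,0],[0,0,0]],[0,[0,-0.107,0],[0,0,0]],[0,[0,-0.107,0],[0,0,0]],[0,[0.08,0,0],[0,0,0]],[0,[0.08,0,0],[0,0,-0.055]]]' >/dev/null
python3 -m creep '[[0,[0,0,0],[0,0,-0.055]],[0,[0,0,0],[0,0,0]]]'>/dev/null;  python3 t.py
python3 - <<'E'
from h import *
g=np.load('deck.npy')
for n in("wrist",):
  img,P,M,c=cam(n);D=todeck(P,g[:2],g[2]);save(img,'w1.png')
  m=(D[...,2]>44)&(D[...,2]<54)&(D[...,0]>-45)&(D[...,0]<36)&(D[...,1]>70)&(D[...,1]<172)
  if m.sum()>10:print(n,m.sum(),cv2.minEnclosingCircle(D[m][:,:2].astype(np.float32)),np.percentile(D[m],[1,99],axis=0)[:,:2])
E
```

```text
t 10.85 tip deck [-16.3 194.8  23.7] yaw [-3.141e+00 -2.000e-03  4.580e-01] F deck [-0.7 -0.6 -0.5]
wrist 4566 ((1.4242124557495117, 131.2267608642578), 38.89742660522461) [[-35.55678064  93.98719348]
 [ 35.63696282 169.24712011]]
```

View pics/w1.png

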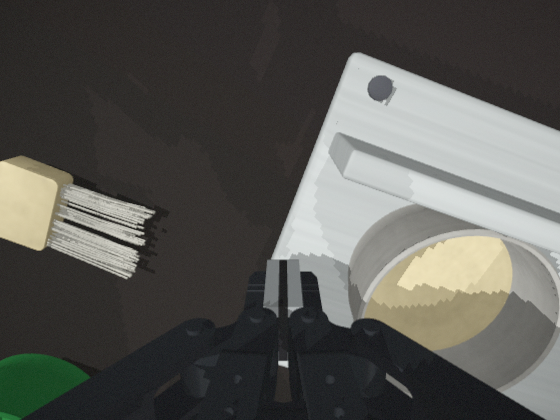

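```bash
python3 -m creep '[[0,[-0.0114,0.0313,0],[0,0,0]],[0,[-0.0114,0.0313,0],[0,0,0]],[0,[-0.0114,0.0313,0],[0,0,0]],[0,[-0.0114,0.0313,0],[0,0,0]],[0,[-0.0114,0.0313,0],[0,0,0]]]' >/dev/null;  python3 t.py
python3 -m creep '[[0,[-0.0057,0.0157,0],[0,0,0]],[0,[-0.0057,0.0157,0],[0,0,0]],[0,[0,0,0],[0,0,0]]]'>/dev/null;  python3 t.py
python3 - <<'E'
from h import *
g=np.load('deck.npy')
for n in("wrist",):
  img,P,M,c=cam(n);D=todeck(P,g[:2],g[2]);save(img,'w2.png')
  m=(D[...,2]>44)&(D[...,2]<54)&(D[...,0]>-45)&(D[...,0]<36)&(D[...,1]>40)&(D[...,1]<122)
  if m.sum()>10:print(n,m.sum(),cv2.minEnclosingCircle(D[m][:,:2].astype(np.float32)),np.percentile(D[m],[1,99],axis=0)[:,:2])
E
```

```text
t 11.53 tip deck [-18.  144.   23.5] yaw [-3.141  0.     0.46 ] F deck [-0.9  1.5  0.6]
t 11.9 tip deck [-17.7 133.8  23.4] yaw [3.141 0.    0.46 ] F deck [-1.3  0.3  0.1]
wrist 4023 ((0.827241837978363, 85.28985595703125), 38.68327331542969) [[-35.87307747  48.13348487]
 [ 35.79001619 121.7768648 ]]
```

```bash
python3 -m creep '[[0,[-0.0057,0.0157,0],[0,0,0]],[0,[-0.0034,0.0094,0],[0,0,0]],[0,[0,0,0],[0,0,0]]]'>/dev/null;  python3 t.py
python3 -m creep '[[0,[-0.0023,0.0063,0],[0,0,0]],[0,[-0.0017,0.0047,0],[0,0,0]],[0,[0,0,0],[0,0,0]]]'>/dev/null;  python3 t.py
python3 -m creep '[[0,[-0.0017,0.0047,0],[0,0,0]],[0,[0,0,0],[0,0,0]]]'>/dev/null;  python3 t.py
```

```text
t 12.32 tip deck [-18.  126.3  23.5] yaw [3.141 0.    0.46 ] F deck [-1.1  0.2  0.6]
t 12.7 tip deck [-18.  123.6  23.5] yaw [-3.141 -0.     0.461] F deck [-0.8  3.   0.8]
t 12.95 tip deck [-18.1 123.3  23.5] yaw [-3.14e+00 -1.00e-03  4.62e-01] F deck [-1.1  6.5  0. ]
```

```bash
python3 -m creep '[[0,[0,-0.03,0],[0,0,0]],[0,[0,-0.06,0],[0,0,0]],[0,[0,0,-0.2],[0,0,0.055]],[0,[0,0,-0.2],[0,0,0.055]],[0,[0,0,0],[0,0,0]]]'>/dev/null;  python3 t.py
cat > s.py <<'E'
from h import *
g=np.load('deck.npy')
for n in("wrist",):
  img,P,M,c=cam(n);D=todeck(P,g[:2],g[2])
  m=(D[...,2]>46.5)&(D[...,2]<54)&(D[...,0]>-45)&(D[...,0]<34)&(D[...,1]>42)&(D[...,1]<122)
  if m.sum()>10:
    Q=D[m][:,:2];A=np.c_[2*Q,np.ones(len(Q))]
    print(n,m.sum(),cv2.minEnclosingCircle(Q.astype(np.float32)),np.percentile(D[m],[1,99],axis=0)[:,:2])
E
python3 s.py; python3 - <<'E'
from h import *
red("side")
E
```

```text
t 13.57 tip deck [-22.3 147.4 148.8] yaw [ 3.141 -0.012  0.114] F deck [ 0.5  0.1 -0.2]
wrist 1024 ((0.22571158409118652, 75.64893341064453), 38.65238952636719) [[-37.0557784   42.3602372 ]
 [ 33.58980589 113.57312126]]
red n 26
pct [[-8.4, 35.3, 51.2], [18.6, 39.5, 59.6], [58.9, 42.5, 63.6]]
```

```bash
python3 -m creep '[[0,[0.033,0.16,0],[0,0,0]],[0,[0.033,0.16,0],[0,0,0]],[0,[0.033,0.16,0],[0,0,0]],[0,[0,0,0],[0,0,0]]]'>/dev/null;  python3 t.py
python3 - <<'E'
from h import *
g=np.load('deck.npy')
img,P,M,c=cam("wrist");D=todeck(P,g[:2],g[2]);save(img,'w3.png')
m=(D[...,2]>85)&(D[...,2]<115)&(D[...,0]>20)&(D[...,0]<60)&(abs(D[...,1]-3)<25)
print(m.sum(),np.percentile(D[m],[2,50,98],axis=0))
E
```

```text
t 14.18 tip deck [  1.1  -3.3 140.9] yaw [3.14  0.005 0.106] F deck [-0.   0.5 -0.1]
651 [[ 32.76110719  -1.6526649   85.73137407]
 [ 40.59267254   3.0795126  101.53387791]
 [ 47.80817093   8.43809203 105.22752939]]
```

View pics/w3.png

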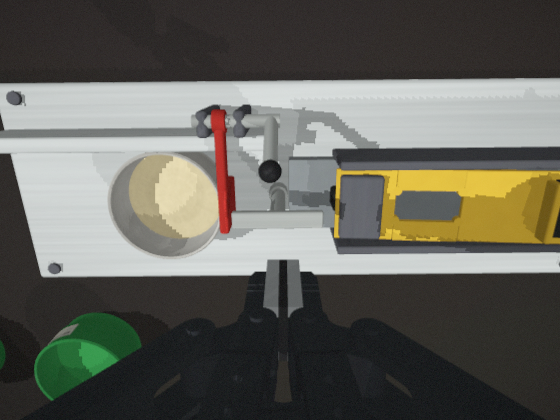

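The leaf is down (red, (222,170)), the sieve touches both it and the fence, and the ball is at (270,172), i.e. deck y 3. Next, push the lever.

```bash
python3 -m creep '[[0,[0.01,-0.02,0.08],[0,0,0]],[0,[0,0,0.09],[0,0,0]],[0,[0.05,0,0],[0,0,0]],[0,[0.05,0,0],[0,0,0]],[0,[0.04,0,0.01],[0,0,0]]]'>/dev/null;  python3 t.py
python3 -m creep '[[0,[0.04,0,0.015],[0,0,0]],[0,[0.04,0,0.015],[0,0,0]],[0,[0.03,0,0],[0,0,0]],[0,[0,0,0],[0,0,0]]]'>/dev/null;  python3 t.py
python3 - <<'E'
from h import *
img,D,K=red("side"); e=np.argsort(-K[:,2])[:15]; print(np.round(K[e].mean(0),1))
E
```

```text
t 14.85 tip deck [50.   9.7 90.7] yaw [-3.141e+00 -2.000e-03  1.160e-01] F deck [-2.   0.6  1.3]
t 15.35 tip deck [82.2  8.8 80.6] yaw [-3.141e+00 -2.000e-03  1.150e-01] F deck [-0.4  0.2 -0.5]
red n 138
pct [[28.6, 16.0, 61.7], [52.7, 39.3, 110.1], [74.4, 42.9, 128.5]]
[ 47.4  38.  127.1]
```

```bash
python3 -m creep '[[0,[0.02,0.012,0],[0,0,0]],[0,[0.025,0.005,0.015],[0,0,0]],[0,[0,0,0.017],[0,0,0]],[0,[0,0,0],[0,0,0]]]'>/dev/null;  python3 t.py
python3 - <<'E'
from h import *
img,D,K=red("side"); e=np.argsort(-K[:,2])[:15]; print(np.round(K[e].mean(0),1))
E
```

```text
t 15.9 tip deck [98.5  2.6 72.8] yaw [ 3.141 -0.008  0.113] F deck [ 4.2 -1.8  3.4]
red n 150
pct [[44.3, 33.1, 60.8], [64.4, 38.8, 111.3], [83.1, 42.4, 130.4]]
[ 57.5  37.5 129.4]
```

```bash
python3 -m creep '[[0,[0,0,0.018],[0,0,0]],[0,[0,0,-0.1],[0,0,0]],[0,[0,0,-0.18],[0,0,0]],[0,[-0.1,0.165,0],[0,0,0]],[0,[-0.1,0.165,0],[0,0,0]]]'>/dev/null
python3 -m creep '[[0,[-0.1,0.165,0],[0,0,0]],[0,[-0.03,0.165,0],[0,0,0]],[0,[0,0,0],[0,0,0]]]'>/dev/null;  python3 t.py
cat > k.py <<'E'
from h import *
import sys
g=np.load('deck.npy')
img,P,M,c=cam(sys.argv[1]);D=todeck(P,g[:2],g[2]);i=img.astype(int)
m=(abs(D[...,0])<22)&(D[...,1]>-250)&(D[...,1]<100)&(D[...,2]>18)&(D[...,2]<110)&(i[...,0]>120)&(i[...,0]-i[...,2]>70)
K=D[m]
for a in range(-250,100,4):
    b=K[(K[:,1]>=a)&(K[:,1]<a+4)]
    if len(b)>3: print(a+2,np.round(np.percentile(b[:,2],[10,50,90])).astype(int).tolist(),end=' | ')
print('\nx',np.percentile(K[:,0],[1,99]))
E
python3 k.py wrist
python3 - <<'E'
from h import *
img,D,K=red("side"); e=np.argsort(-K[:,2])[:15]; print(np.round(K[e].mean(0),1))
E
```

```text
t 16.95 tip deck [  -8.1 -200.3  148.4] yaw [3.14e+00 3.00e-03 1.05e-01] F deck [-0.4 -0.3 -0.6]
-232 [22, 23, 23] | -224 [67, 79, 80] | -220 [60, 78, 79] | -216 [59, 60, 61] | -212 [59, 60, 61] | -208 [59, 60, 60] | -204 [58, 59, 60] | -200 [58, 59, 59] | -196 [58, 59, 59] | -192 [58, 58, 59] | -188 [57, 58, 59] | -184 [57, 57, 58] | -180 [56, 57, 58] | -176 [56, 60, 67] | -172 [65, 68, 69] | -168 [55, 56, 67] | -164 [55, 56, 56] | -160 [54, 55, 56] | -156 [54, 55, 56] | -152 [54, 55, 55] | -148 [53, 54, 55] | -144 [53, 54, 55] | -140 [53, 53, 54] | -136 [52, 53, 54] | -132 [52, 53, 54] | -128 [52, 52, 53] | -124 [51, 52, 53] | -120 [51, 52, 53] | -116 [50, 51, 52] | -112 [50, 51, 52] | -108 [50, 51, 52] | -104 [49, 50, 51] | -100 [49, 50, 51] | -96 [49, 50, 50] | -92 [48, 49, 50] | -88 [48, 49, 50] | -84 [47, 48, 49] | -80 [46, 48, 49] | -76 [47, 48, 49] | -72 [47, 47, 48] | -68 [46, 47, 48] | -64 [47, 48, 50] | -60 [46, 46, 49] | -56 [46, 48, 49] | -52 [45, 46, 49] | -48 [45, 46, 49] | -44 [45, 45, 48] | -40 [45, 45, 45] | 
x [-21.68286217  21.83162143]
red n 147
pct [[42.8, 34.9, 61.1], [62.7, 39.4, 111.7], [80.9, 42.7, 132.7]]
[ 55.6  38.2 130. ]
```

```bash
python3 -m creep '[[0,[0.027,0,0],[0,0,0]],[0,[0,0,0.13],[0,0,0]],[0,[0,0,0.13],[0,0,0]],[0,[0,0,0],[0,0,0]]]'>/dev/null;  python3 t.py
python3 -m creep '[[0,[0,0.004,0.02],[0,0,0]],[0,[0,0.004,0.02],[0,0,0]],[0,[0,0.005,0.02],[0,0,0]],[0,[0,0.004,0.02],[0,0,0]],[0,[0,0,0],[0,0,0]]]'>/dev/null;  python3 t.py
```

```text
t 17.55 tip deck [   1.4 -190.7   68.3] yaw [-3.137  0.007  0.119] F deck [0.3 0.4 0.3]
t 18.18 tip deck [   5.  -202.8   49.1] yaw [ 3.137 -0.004  0.113] F deck [-0.4 -3.7  6.2]
```

```bash
python3 -m creep '[[0,[-0.012,0.008,0.01],[0,0,0]],[0,[0,0.003,0.01],[0,0,0]],[0,[0,0,0.005],[0,0,0]],[0,[0,0,0],[0,0,0]]]'>/dev/null;  python3 t.py; python3 k.py side;  python3 k.py wrist
```

```text
t 18.68 tip deck [   3.6 -205.5   42.5] yaw [ 3.137 -0.008  0.114] F deck [ 3.5 -4.4  5.4]
-232 [35, 43, 47] | -228 [36, 43, 50] | -184 [42, 54, 56] | -180 [46, 52, 57] | -176 [47, 50, 55] | -172 [48, 48, 50] | -164 [51, 51, 51] | -156 [45, 52, 53] | -152 [32, 45, 54] | -148 [34, 54, 55] | -144 [55, 56, 57] | -140 [30, 56, 58] | -136 [57, 58, 59] | -132 [58, 59, 60] | -128 [57, 58, 60] | -124 [60, 61, 63] | -112 [64, 65, 66] | -56 [80, 82, 84] | -52 [81, 81, 85] | -48 [80, 81, 83] | 
x [-21.21783586  21.74458875]
-236 [50, 51, 52] | -232 [40, 46, 51] | -228 [34, 36, 39] | -224 [86, 86, 91] | -212 [39, 39, 40] | -208 [40, 41, 41] | -204 [41, 41, 42] | -200 [42, 43, 43] | -196 [43, 44, 45] | -192 [44, 45, 46] | -188 [46, 58, 59] | -184 [47, 59, 60] | -180 [48, 49, 55] | -176 [49, 49, 50] | -172 [50, 50, 52] | -168 [51, 52, 53] | -164 [52, 53, 54] | -160 [53, 54, 55] | -156 [54, 55, 56] | -152 [55, 56, 57] | -148 [56, 57, 58] | -144 [58, 58, 59] | -140 [59, 60, 61] | -136 [60, 61, 62] | -132 [61, 62, 63] | -128 [62, 63, 64] | -124 [63, 64, 65] | -120 [64, 65, 66] | -116 [65, 66, 67] | -112 [66, 68, 69] | -108 [67, 69, 70] | -104 [68, 70, 71] | -100 [69, 71, 72] | -96 [28, 71, 72] | 
x [-21.3062904   21.62319913]
```

```bash
python3 -m creep '[[0,[-0.008,0.003,0.01],[0,0,0]],[0,[0,0.002,0.008],[0,0,0]],[0,[0,0,0],[0,0,0]]]'>/dev/null;  python3 t.py; python3 -m creep '[[0,[0,0,0.007],[0,0,0]],[0,[0,0,0],[0,0,0]]]'>/dev/null;  python3 t.py;  python3 k.py wrist
```

```text
t 19.15 tip deck [   2.1 -206.    38.4] yaw [ 3.138 -0.009  0.114] F deck [ 1.4 -2.6 13.4]
t 19.4 tip deck [   2.3 -206.    38. ] yaw [ 3.137 -0.008  0.115] F deck [-2.5 -0.3 22.6]
-244 [22, 23, 23] | -240 [42, 43, 44] | -236 [42, 44, 45] | -232 [33, 37, 41] | -228 [28, 29, 31] | -220 [80, 80, 82] | -196 [40, 40, 41] | -192 [41, 42, 82] | -188 [51, 56, 57] | -184 [45, 53, 57] | -180 [46, 47, 48] | -176 [47, 48, 49] | -172 [48, 49, 50] | -168 [50, 51, 52] | -164 [51, 52, 54] | -160 [53, 54, 55] | -156 [54, 55, 56] | -152 [56, 57, 58] | -148 [57, 58, 60] | -144 [59, 60, 61] | -140 [60, 62, 63] | -136 [62, 63, 64] | -132 [63, 64, 65] | -128 [65, 66, 67] | -124 [66, 67, 69] | -120 [68, 69, 70] | -116 [69, 71, 72] | -112 [71, 72, 73] | -108 [71, 73, 75] | -104 [72, 74, 75] | 
x [-21.27956141  21.57041934]
```

```bash
python3 -m creep '[[0,[0,-0.02,-0.003],[0,0,0]],[0,[0,-0.03,0],[0,0,0]],[0,[0,-0.03,0],[0,0,0]],[0,[0,-0.03,0],[0,0,0]],[0,[0,0,0],[0,0,0]]]'>/dev/null;  python3 t.py;  python3 k.py wrist; python3 k.py side
```

```text
t 20.07 tip deck [   2.2 -177.5   38.3] yaw [ 3.132 -0.01   0.113] F deck [ 0.4 -8.  16. ]
-216 [23, 23, 24] | -212 [42, 43, 44] | -208 [43, 44, 45] | -204 [33, 38, 42] | -200 [28, 30, 32] | -196 [30, 58, 87] | -168 [40, 40, 41] | -164 [41, 42, 82] | -160 [45, 56, 57] | -156 [45, 54, 57] | -152 [46, 47, 48] | -148 [47, 48, 49] | -144 [48, 49, 50] | -140 [50, 51, 52] | -136 [51, 52, 53] | -132 [53, 54, 55] | -128 [54, 55, 56] | -124 [56, 57, 58] | -120 [57, 58, 59] | -116 [59, 60, 61] | -112 [60, 61, 62] | -108 [62, 63, 64] | -104 [63, 64, 65] | -100 [65, 66, 67] | -96 [66, 67, 68] | -92 [68, 69, 70] | -88 [69, 70, 72] | -84 [71, 72, 73] | -80 [71, 73, 74] | -76 [72, 74, 75] | -72 [22, 22, 23] | -52 [22, 22, 23] | 
x [-21.2681658   21.65459782]
-204 [33, 39, 41] | -200 [28, 35, 41] | -160 [51, 54, 56] | -156 [43, 51, 54] | -152 [47, 50, 54] | -148 [45, 46, 49] | -140 [36, 48, 48] | -128 [42, 52, 53] | -124 [32, 46, 54] | -120 [25, 45, 55] | -116 [37, 57, 58] | -108 [58, 60, 61] | -104 [58, 61, 61] | -32 [88, 91, 92] | -28 [87, 89, 92] | -24 [88, 90, 92] | 
x [-21.29384177  21.170597  ]
```

```bash
python3 -m creep '[[0,[0,-0.04,0],[0,0,0]],[0,[0,-0.04,0],[0,0,0]],[0,[0,-0.04,0],[0,0,0]],[0,[0,-0.04,0],[0,0,0]],[0,[0,0,0],[0,0,0]]]'>/dev/null;  python3 t.py
python3 -m creep '[[0,[0,-0.03,0],[0,0,0]],[0,[0,-0.03,0],[0,0,0]],[0,[0,-0.02,0],[0,0,0]],[0,[0,0,0],[0,0,0]]]'>/dev/null;  python3 t.py;  python3 k.py wrist
```

```text
t 20.8 tip deck [   2.3 -129.2   38.3] yaw [ 3.132 -0.01   0.112] F deck [-0.3 -9.  17.8]
t 21.3 tip deck [   2.5 -105.9   38.2] yaw [ 3.132 -0.01   0.112] F deck [-0.3 -9.4 18.1]
-144 [23, 23, 23] | -140 [43, 43, 44] | -136 [42, 44, 45] | -132 [32, 37, 40] | -128 [27, 29, 31] | -124 [29, 30, 70] | -96 [40, 41, 41] | -92 [41, 42, 82] | -88 [51, 56, 57] | -84 [46, 53, 57] | -80 [46, 47, 48] | -76 [47, 48, 49] | -72 [49, 50, 51] | -68 [50, 51, 52] | -64 [52, 53, 54] | -60 [53, 54, 55] | -56 [55, 56, 57] | -52 [56, 57, 58] | -48 [58, 59, 60] | -44 [59, 60, 61] | -40 [61, 62, 63] | -36 [62, 63, 64] | -32 [63, 65, 66] | -28 [65, 66, 67] | -24 [66, 68, 69] | -20 [68, 69, 70] | -16 [69, 71, 72] | -12 [71, 72, 73] | -8 [72, 74, 75] | -4 [62, 74, 75] | 
x [-21.30229182  21.64336159]
```

```bash
python3 -m creep '[[0,[0,-0.02,0],[0,0,0]],[0,[0,-0.015,0],[0,0,0]],[0,[0,0,0],[0,0,0]]]'>/dev/null;  python3 t.py
python3 -m creep '[[0,[0,-0.01,0],[0,0,0]],[0,[0,-0.01,0],[0,0,0]],[0,[0,0,0],[0,0,0]]]'>/dev/null;  python3 t.py
python3 -m creep '[[0,[0,-0.007,0],[0,0,0]],[0,[0,0,0],[0,0,0]]]'>/dev/null;  python3 t.py; python3 k.py wrist
```

```text
t 21.73 tip deck [  2.5 -95.7  38.2] yaw [ 3.132 -0.01   0.111] F deck [  0.7 -10.2  18.8]
t 22.1 tip deck [  2.5 -89.9  38.2] yaw [ 3.132 -0.01   0.111] F deck [ 0.4 -9.6 18.6]
t 22.35 tip deck [  2.6 -88.   38.2] yaw [ 3.132 -0.01   0.111] F deck [ -0.1 -10.7  18. ]
-128 [22, 23, 23] | -120 [43, 44, 45] | -116 [37, 41, 44] | -112 [28, 32, 35] | -108 [29, 58, 86] | -76 [40, 41, 43] | -72 [44, 56, 57] | -68 [47, 56, 57] | -64 [46, 47, 51] | -60 [46, 47, 48] | -56 [48, 49, 50] | -52 [49, 50, 51] | -48 [51, 52, 53] | -44 [52, 53, 54] | -40 [54, 55, 56] | -36 [55, 56, 57] | -32 [57, 58, 59] | -28 [58, 59, 60] | -24 [60, 61, 62] | -20 [61, 62, 63] | -16 [63, 64, 65] | -12 [65, 65, 67] | -8 [66, 67, 68] | -4 [67, 68, 70] | 0 [69, 70, 71] | 4 [70, 71, 72] | 8 [71, 73, 74] | 12 [72, 74, 75] | 16 [73, 74, 75] | 
x [-21.20792583  21.62645963]
```

```bash
python3 -m creep '[[0,[0,-0.015,0],[0,0,0]],[0,[0,-0.012,0],[0,0,0]],[0,[0,0,0],[0,0,0]]]'>/dev/null;  python3 t.py
python3 -m creep '[[0,[0,-0.01,0],[0,0,0]],[0,[0,0,0],[0,0,0]]]'>/dev/null;  python3 t.py
python3 -m creep '[[0,[0,-0.01,0],[0,0,0]],[0,[0,0,0],[0,0,0]]]'>/dev/null;  python3 t.py; python3 k.py wrist
```

```text
t 22.77 tip deck [  2.6 -79.7  38.2] yaw [ 3.132 -0.01   0.111] F deck [ -0.2 -10.8  19.4]
t 23.02 tip deck [  2.6 -77.9  38.3] yaw [ 3.13 -0.01  0.11] F deck [  0.1 -11.9  18.5]
t 23.27 tip deck [  2.6 -77.1  38.3] yaw [ 3.128 -0.01   0.109] F deck [  0.5 -15.6  18. ]
-116 [22, 23, 23] | -112 [43, 43, 44] | -108 [43, 44, 45] | -104 [33, 38, 42] | -100 [28, 29, 32] | -96 [30, 30, 53] | -68 [40, 41, 42] | -64 [41, 42, 82] | -60 [52, 56, 57] | -56 [46, 54, 57] | -52 [46, 47, 48] | -48 [47, 48, 49] | -44 [49, 49, 50] | -40 [50, 51, 52] | -36 [52, 53, 53] | -32 [53, 54, 55] | -28 [55, 56, 57] | -24 [56, 57, 58] | -20 [58, 59, 60] | -16 [59, 60, 61] | -12 [61, 62, 63] | -8 [62, 63, 64] | -4 [64, 65, 66] | 0 [65, 66, 67] | 4 [66, 68, 69] | 8 [68, 69, 70] | 12 [69, 71, 72] | 16 [71, 72, 73] | 20 [72, 73, 75] | 24 [73, 75, 76] | 40 [34, 41, 47] | 
x [-21.27701687  21.68883294]
```

```bash
python3 -m creep '[[0,[0,-0.01,0],[0,0,0]],[0,[0,0,0],[0,0,0]]]'>/dev/null;  python3 t.py
python3 - <<'E'
from h import *
img,P,M,c=cam("side");save(cv2.resize(img[160:290,220:390],(800,612),interpolation=2)[:600],'sd.png')
E
```

```text
t 23.57 tip deck [  2.5 -76.3  38.4] yaw [ 3.126 -0.01   0.108] F deck [ -0.2 -18.5  17.9]
```

View pics/sd.png

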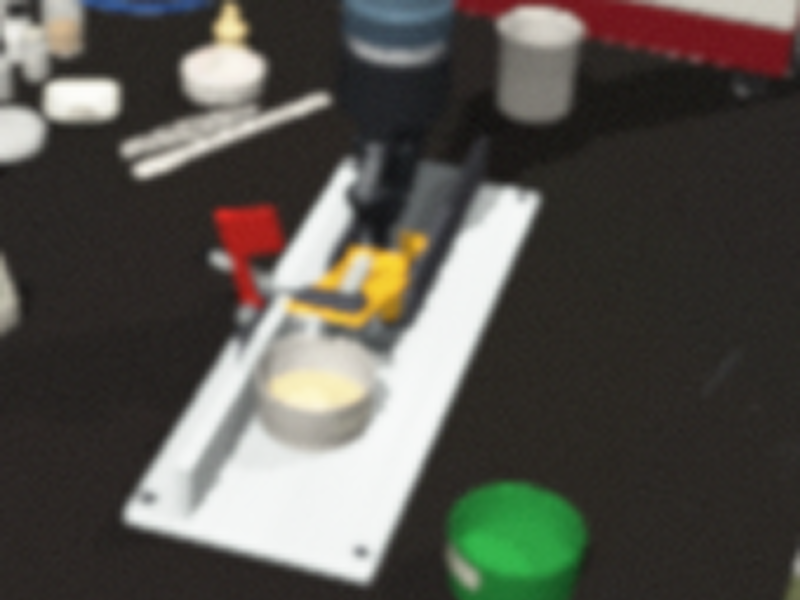

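The strap is tipped nose-up with the T-head showing through the eye, the leaf is up and the sieve is in place. Next, let it down gently.

```bash
python3 -m creep '[[0,[0,0.005,-0.015],[0,0,0]],[0,[0,0,-0.012],[0,0,0]],[0,[0,0,-0.012],[0,0,0]],[0,[0,0,0],[0,0,0]]]'>/dev/null;  python3 t.py
python3 -m creep '[[0,[0,0,-0.012],[0,0,0]],[0,[0,0,-0.012],[0,0,0]],[0,[0,0,-0.012],[0,0,0]],[0,[0,0,0],[0,0,0]]]'>/dev/null;  python3 t.py; python3 k.py wrist
```

```text
t 24.12 tip deck [ -1.2 -73.1  46.1] yaw [ 3.133 -0.004  0.109] F deck [  2.6 -13.1   0.1]
t 24.62 tip deck [ -2.7 -72.7  56.6] yaw [ 3.133e+00 -1.000e-03  1.100e-01] F deck [  1.6 -12.1   1.8]
-124 [22, 23, 23] | -112 [69, 70, 72] | -108 [60, 70, 72] | -104 [53, 61, 69] | -100 [55, 56, 56] | -96 [56, 56, 57] | -92 [56, 57, 57] | -88 [56, 57, 58] | -84 [57, 57, 58] | -80 [57, 58, 59] | -76 [57, 58, 59] | -72 [58, 59, 60] | -68 [58, 59, 60] | -64 [59, 60, 60] | -60 [59, 64, 72] | -56 [61, 70, 72] | -52 [56, 59, 61] | -48 [57, 59, 61] | -44 [57, 60, 62] | -40 [58, 60, 62] | -36 [58, 60, 62] | -32 [58, 61, 63] | -28 [59, 61, 63] | -24 [59, 62, 64] | -20 [59, 63, 64] | -16 [60, 63, 65] | -12 [61, 64, 65] | -8 [61, 64, 66] | -4 [61, 65, 66] | 0 [61, 65, 67] | 4 [62, 66, 67] | 8 [62, 66, 68] | 12 [63, 67, 68] | 16 [63, 67, 68] | 20 [64, 67, 69] | 24 [64, 68, 69] | 28 [64, 68, 70] | 32 [65, 69, 70] | 36 [65, 67, 70] | 40 [65, 67, 68] | 44 [66, 67, 68] | 48 [66, 66, 67] | 64 [22, 23, 24] | 68 [22, 23, 23] | 
x [-21.49310581  21.78390191]
```

```bash
python3 -m creep '[[0,[0.007,0.012,0],[0,0,0]],[0,[0,0.008,0],[0,0,0]],[0,[0,0,0],[0,0,0]]]'>/dev/null;  python3 t.py; python3 k.py wrist; python3 s.py
```

```text
t 25.05 tip deck [ -1.4 -71.9  55.5] yaw [3.14e+00 2.00e-03 1.15e-01] F deck [-0.4 -5.7  0.5]
-108 [62, 74, 74] | -104 [56, 66, 74] | -100 [55, 56, 57] | -96 [55, 56, 57] | -92 [55, 56, 57] | -88 [55, 56, 56] | -84 [55, 56, 57] | -80 [55, 56, 57] | -76 [55, 56, 56] | -72 [55, 56, 57] | -68 [55, 56, 56] | -64 [55, 56, 56] | -60 [55, 56, 67] | -56 [59, 67, 68] | -52 [55, 56, 67] | -48 [55, 55, 56] | -44 [55, 55, 56] | -40 [55, 55, 56] | -36 [55, 55, 56] | -32 [55, 55, 56] | -28 [54, 55, 56] | -24 [54, 55, 56] | -20 [54, 55, 56] | -16 [54, 55, 56] | -12 [54, 55, 56] | -8 [54, 55, 56] | -4 [54, 55, 56] | 0 [54, 55, 56] | 4 [54, 55, 56] | 8 [54, 55, 56] | 12 [54, 55, 56] | 16 [54, 55, 55] | 20 [54, 55, 55] | 24 [54, 55, 55] | 28 [54, 55, 56] | 32 [54, 55, 55] | 36 [54, 55, 55] | 40 [53, 54, 55] | 44 [54, 55, 55] | 48 [54, 54, 55] | 
x [-21.65437622  21.7873831 ]
wrist 558 ((-4.319575309753418, 56.42296600341797), 33.547767639160156) [[-34.92649025  42.17662779]
 [ 27.90308372  64.5404021 ]]
```

```bash
python3 -m creep '[[0,[0.005,0.01,-0.015],[0,0,0]],[0,[0,0.03,0],[0,0,0]],[0,[0,0.02,0],[0,0,0]],[0,[0,0.015,0],[0,0,0]],[0,[0,0,0],[0,0,0]]]'>/dev/null;  python3 t.py
python3 -m creep '[[0,[0,0.015,0],[0,0,0]],[0,[0,0.015,0],[0,0,0]],[0,[0,0.015,0],[0,0,0]],[0,[0,0,0],[0,0,0]]]'>/dev/null;  python3 t.py; python3 k.py wrist
```

```text
t 25.77 tip deck [  0.8 -93.4  60.2] yaw [-3.141  0.     0.114] F deck [0.3 1.2 0.2]
t 26.27 tip deck [   0.9 -107.8   60.4] yaw [3.141 0.    0.114] F deck [-0.3  0.4 -0.4]
-128 [53, 71, 72] | -124 [59, 72, 73] | -120 [54, 60, 72] | -116 [54, 55, 55] | -112 [54, 55, 56] | -108 [54, 55, 56] | -104 [54, 55, 55] | -100 [54, 55, 56] | -96 [54, 55, 56] | -92 [54, 55, 56] | -88 [54, 55, 55] | -84 [54, 55, 56] | -80 [54, 55, 56] | -76 [54, 61, 66] | -72 [58, 66, 67] | -68 [54, 55, 55] | -64 [54, 55, 55] | -60 [54, 55, 55] | -56 [54, 55, 55] | -52 [54, 55, 55] | -48 [54, 55, 55] | -44 [54, 55, 55] | -40 [54, 55, 55] | -36 [54, 55, 55] | -32 [54, 55, 55] | -28 [54, 55, 55] | -24 [54, 55, 55] | -20 [54, 55, 55] | -16 [54, 55, 55] | -12 [54, 55, 55] | -8 [54, 55, 55] | -4 [54, 55, 55] | 0 [54, 55, 55] | 4 [54, 55, 55] | 8 [54, 55, 55] | 12 [54, 55, 55] | 16 [54, 54, 55] | 20 [52, 54, 55] | 24 [52, 54, 55] | 40 [19, 24, 26] | 
x [-21.57411954  21.78682835]
```

```bash
python3 -m creep '[[0,[0,0.013,0],[0,0,0]],[0,[0,0.013,0],[0,0,0]],[0,[0,0.012,0],[0,0,0]],[0,[0,0,0],[0,0,0]]]'>/dev/null;  python3 t.py
python3 -m creep '[[0,[0,0.006,0],[0,0,0]],[0,[0,0,0],[0,0,0]]]'>/dev/null;  python3 t.py; python3 k.py wrist
```

```text
t 26.82 tip deck [   1.  -118.9   60.4] yaw [ 3.141 -0.     0.114] F deck [-0.2 -0.6  0.1]
t 27.07 tip deck [   1.  -120.1   60.4] yaw [ 3.142 -0.     0.115] F deck [-0.1  0.5  0.3]
-144 [23, 23, 23] | -140 [71, 71, 72] | -136 [59, 72, 73] | -132 [54, 59, 72] | -128 [54, 55, 55] | -124 [54, 55, 55] | -120 [54, 55, 56] | -116 [54, 55, 56] | -112 [54, 55, 55] | -108 [54, 55, 102] | -104 [54, 55, 56] | -100 [54, 55, 56] | -96 [54, 55, 56] | -92 [54, 55, 55] | -88 [54, 61, 66] | -84 [59, 66, 67] | -80 [54, 55, 55] | -76 [54, 55, 55] | -72 [54, 55, 55] | -68 [54, 55, 55] | -64 [54, 55, 55] | -60 [54, 55, 55] | -56 [54, 55, 55] | -52 [54, 55, 55] | -48 [54, 55, 55] | -44 [54, 55, 55] | -40 [54, 55, 55] | -36 [54, 55, 55] | -32 [54, 55, 55] | -28 [54, 55, 55] | -24 [54, 55, 55] | -20 [54, 55, 55] | -16 [54, 55, 55] | -12 [54, 55, 55] | -8 [54, 55, 55] | -4 [54, 55, 55] | 0 [54, 55, 55] | 4 [54, 55, 55] | 8 [54, 55, 55] | 12 [54, 55, 55] | 
x [-21.60846376  21.79329545]
```

```bash
python3 -m creep '[[0,[0,-0.015,0],[0,0,0]],[0,[0,0,-0.06],[0,0,0]],[0,[0,0,-0.2],[0,0,0]],[0,[-0.15,0,-0.1],[0,0,0]],[0,[-0.15,-0.1,0],[0,0,0]]]'>/dev/null
python3 -m creep '[[0,[0,-0.15,0],[0,0,0]],[0,[0,0,0],[0,0,0]]]'>/dev/null;python3 t.py
python3 k.py wrist | head -c 300; python3 - <<'E'
from h import *
img,P,M,c=cam("wrist");save(img,'w9.png')
g=np.load('deck.npy');D=todeck(P,g[:2],g[2])
m=(D[...,2]>46)&(D[...,2]<54)&(D[...,0]>-45)&(D[...,0]<36)&(D[...,1]>52)&(D[...,1]<140)
Q=D[m][:,:2];print(len(Q),cv2.minEnclosingCircle(Q.astype(np.float32)),np.percentile(Q,[1,99],axis=0))
E
```

```text
t 28.0 tip deck [-88.9 -37.7 169.8] yaw [ 3.14e+00 -2.00e-03  1.21e-01] F deck [ 0.3 -0.1  0.2]
-160 [22, 22, 23] | -140 [54, 72, 72] | -136 [57, 73, 74] | -132 [55, 64, 72] | -128 [54, 55, 56] | -124 [54, 55, 56] | -120 [54, 55, 56] | -116 [54, 55, 56] | -112 [54, 55, 56] | -108 [54, 55, 56] | -104 [54, 55, 56] | -100 [54, 55, 56] | -96 [54, 55, 56] | -92 [54, 55, 55] | -88 [55, 66, 67] | -841177 ((0.25577372312545776, 75.41033172607422), 38.70320129394531) [[-37.5137872   52.84154983]
 [ 35.89266123 112.78585526]]
```

View pics/w9.png

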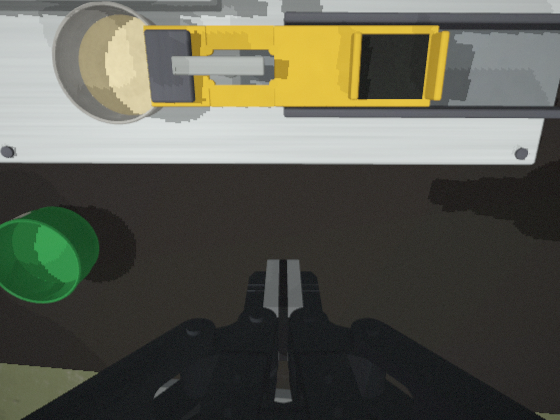

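The strap sits level with its nose block (170,65) on the sieve rim, and the T-head (172–273,66) overlaps the front of the eye. The sieve measures deck (0.3, 75.4), and the robot is clear of everything.

```bash
python3 - <<'E'
from h import *
red("side"); print(bot.finish_job())
E
```

```text
red n 148
pct [[43.9, 33.4, 60.6], [63.2, 39.0, 111.1], [80.3, 42.9, 132.1]]
the job is handed in; nothing more can be done
None
```

The job is done and handed in after about 28 s of robot time: the sieve measured deck (0.3, 75.4), touching position, and the leaf is back up. The keeper strap is level with its nose on the rim and locked under the stud head, origin at about deck y -12.5.

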